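# Extension check of a telescoping handle in its holding block

### The arm

A 6-joint arm with a two-finger parallel gripper is mounted at the origin on the work surface. World frame = base frame: x ahead of the robot, y to its left, z up, the work surface at z = 0. Lengths are in mm, angles in rad, forces in N, time in s.
With the tool pointing down it reaches from about 400 to 925 mm from the base axis. Payload 12.5 kg.
Tool frame: the origin (TCP) lies where the fingers leave the gripper's body, on its centre line; the fingertips stand 78 mm ahead of it and the grasp point (between the pads) lies 59 mm ahead of it (env.tip_extent is the distance from the TCP to the fingertips, in mm); z points along the fingers, y is the direction in which the jaws open and shut (so a half turn about z gives the same grasp; the last joint's range is limited). The gripper opens to 95 mm and grips with 3 to 60 N. Pads are 20 mm wide; open, the fingers measure 119 mm over their backs; the gripper's body (75 mm by 180 mm) begins 59 mm behind the grasp point.
Start: joints at [1.134, 0.491, 1.559, -0, 1.092, -0.106], TCP at [202.981, 591.132, 292.261] pointing down, gripper open.
Joint ranges: [-3.1, 3.1], [-0.84, 2.19], [0.05, 2.79], [-1.13, 4.28], [0.06, 2.93], [-2.69, 2.69]. Speed limits (rad/s): [2.22, 2.22, 2.79, 3.14, 3.14, 3.14].

### API

Orientations are given as [roll, pitch, yaw] about the fixed x, y, z axes, in that order (R = Rz(yaw) Ry(pitch) Rx(roll)).
In Python, from cell import env gives the robot as it stands. The module is installed in compiled form; this text tells all that it offers.
- The arm moves only by the tool play_rows, never from a script. Its argument "targets" is a list of rows, each an object with "linear": the shift along the tool's x, y, z in mm, a list of three; "turn": the turn about the tool's z in rad. A call has 1 to 20 rows; each row is the pose to reach, as a shift and turn from the pose commanded when the call began, along the tool's axes at that moment; what a row does not reach only later rows make up. A row lasts 1/8 s, in which the tool goes at most 62.5 mm and 10.7 degrees, less where a joint would pass 70% of its speed; a pose out of reach is approached as far as the arm can. A call with a gripper value outside its range is refused whole. "hand" is the finger opening in mm, from 0 to 95.1, set as the call begins (left out, the last holds). The fingers move at their own pace and stop on an object; the grip force is fixed at half the most. Time passes only in rows, so rows that repeat a pose let the fingers close. It gives the time, the measured TCP pose, the force and the opening at its end, in the units of the state.
- env.state(): the state, without advancing time (a new reading comes with each control period).
- env.read_camera(name): name is "scene" or "top" or "wrist"; returns (picture, depth): 400x640x3 uint8, red, green, blue; 400x640 float32, mm along the optical axis (not along the pixel's ray), 0 where there is no reading.
- env.camera_params(name): a dict with "fx", "fy", "cx", "cy" (pixels), "k1" (the pictures are not rectified: a ray, as slopes to the right and down, at radius r is drawn at 1 + k1 r^2 times it, then the intrinsics apply), "R" (3x3) and "t" (3): a world point X has camera coordinates R X + t. Camera axes: x right, y down, z forward; pixel columns grow to the right and rows downward; lengths in mm; the calibration is good to about 2 mm. A picture is of the moment at which its call begins: read the wrist's pose just before it. camera_params takes no time and is no camera call; for the wrist camera it gives the pose at the moment of the call.
- env.job_done(): hands the job in, once; it reports no verdict.
The state is a dict: "t": time; "joints": joint angles; "qvel": joint speeds; "tau": joint torques, N m; "eef_pos": TCP position; "tcp_rot": TCP orientation; "ft_force": force on the tool from outside, world axes, zero at the start; "moment": the same for the moment, N m; "opening": opening from 0.0 (shut) to 1.0 (fully open).
Only numpy, scipy, OpenCV 4.12 (cv2) and the standard library are available. Lean on these libraries where they do the work, as an engineer would, in place of code of your own. Each camera call takes 0.05 s, during which the arm holds its last target.

### The job

Check the telescoping handle that stands in the holding block: first swing the block's fork lever fully shut so that it holds the handle's foot down, then press the button on the grip head and, keeping it pressed, pull the tube straight up past the first stop to the second stop, the end of its travel. Finish while holding it there, fully extended, in the gripper (do not let go: the spring would draw it back), with the handle's foot still seated in the socket. Leave the other things on the bench where they are.

Things in the scene. Friction and masses are not known exactly. Their poses are not given: they have to be found in the camera images.
- block: The holding block, fixed to the bench: 120 mm (x) by 150 mm (y), 36 mm high, aluminium on a steel plate, with a square socket (63 mm, 26 mm deep) open at the top and a flat steel fork lever lying on top of it. Origin under the centre of the socket, on the bench; x, y level along the block's sides, z up.
- socket (a point): Centre of the socket's floor, 10 mm above the bench. Axes as the block.
- lever_hinge (a point): Point on the upright axis about which the fork lever swings level, in the block's frame at (0, +70) mm, 36 mm above the bench (underside of the lever). Axes as the block.
- lever_post (a point): Middle of the lever's round upright black post (the part to push or hold), at the lever's far end: 18 mm diameter, free from 44 to 96 mm above the bench; this point is 70 mm above the bench, 147 mm from the hinge axis. With the lever shut it lies in the block's frame at (-26, -75) mm.
- clamp (a joint): Angle of the fork lever (rad): 0 = fully shut against its stop, arm along the block's -y, its two tines astride the barrel 1.5 mm above the handle's foot, so that the handle cannot be lifted. Grows as it opens, clockwise from above (post moves to the block's -x side), to 1.6. Starts at 1.0 to 1.45, stays where it is left; the post needs under 1 N to move.
- handle: The telescoping handle (outer part), loose, standing upright in the socket with about 1.5 mm of play on each side: square grey foot 60 x 60 x 24 mm, round aluminium barrel of 26 mm diameter above it to 112 mm. Origin at the centre of the foot's underside; z up the barrel, x towards the button side. About 0.37 kg in all.
- grip (a point): Middle of the black grip head atop the sliding tube (moves with it): 30 (x) by 34 (y) by 40 mm high. Point at half its height, 136 mm above the foot's underside at home (146 above the bench), midway between the untouched button's face and the opposite face: 38 mm apart along x, 32 with the button in. x points out of the button, z up.
- release (a joint): Travel of the release button (m), a plate 24 mm wide and 26 mm high on the +x side of the grip head at the height of grip: 0 = out (standing 8 mm out), 0.006 = fully in. Spring: 2 N to start, 5 N fully in; squeezing the head along x presses it. In by more than 0.0045 it unlocks the tube; otherwise the tube locks at home and at the first stop.
- tube (a joint): How far the tube is drawn up (m): 0 home, 0.040 first stop (catches only if the button is out), 0.080 second stop, the hard end. A spring draws it in with 6 to 7 N; nothing catches at the second stop, so it slides back if let go. Lever open: pulling lifts the whole handle out instead. Lever shut: the handle first rises 1.5 mm to the tines.
- valve: Bystander, loose: brass valve body, upright, 38 mm diameter, 62 mm tall. Origin on its underside.
- nipple: Bystander, loose: brass hose nipple, upright, 36 mm diameter, 44 mm tall. Origin on its underside.
- wrench: Bystander, loose: steel open-ended wrench lying flat, 160 mm long. Origin on its underside, lying along its x.
- screwdriver: Bystander, loose: screwdriver lying flat, 190 mm long. Origin on its underside, lying along its x.
- glue: Bystander, loose: red bottle with white cap, 52 mm diameter, 150 mm tall. Origin on its underside.
- water: Bystander, loose: clear water bottle, 68 mm diameter, 200 mm tall. Origin on its underside.

How it is judged:
By the outcome, as a careful person would: the job done as asked, in the order asked, and still so for the second after the job is handed in, while the arm keeps its last pose, push and grip.
It also fails if it takes over 50 s, if anything falls off the work surface, if the arm or the gripper's body presses on something with over 40 N, if the wrist force passes 120 N, or if a joint passes its speed limit or range.

## Working session

There is one attempt and no reset: what is moved stays moved. The work goes in short steps, Python scripts to look and compute and a tool call to move; the robot and the scene stay as the last step left them, time stands still between calls to the robot, and variables do not carry over. Pictures are saved under pics/ and viewed, and the job is handed in when it is done.

Besides the shell and the picture viewer there is one more tool, called as name([rows], argument=value, ...), one row to a line, values as JSON. play_rows: Moves the arm, as the interface text tells. Its arguments: {"type":"object","properties":{"targets":{"type":"array","items":{"type":"object","properties":{"linear":{"type":"array","items":{"type":"number"}},"turn":{"type":"number"}}}},"hand":{"type":"number"}},"required":["targets"]}

```bash
mkdir -p pics; ls
python3 - <<'E'
from cell import env
import cv2
print(env.state())
for n in ("scene","top","wrist"):
    p=env.camera_params(n);print(n,p)
    im,d=env.read_camera(n);cv2.imwrite(f"pics/{n}0.png",im[:,:,::-1])
    import numpy as np
    np.savez(f"{n}0.npz",im=im,d=d,**p)
E
```

```text
pics
{'t': 0.0, 'joints': array([ 1.13440558e+00,  4.91599006e-01,  1.55948347e+00,  1.07240499e-05,
        1.09168865e+00, -1.05569532e-01]), 'qvel': array([ 1.17070134e-03,  4.85264767e-05,  1.01351227e-03, -4.06518540e-04,
        2.97204187e-04,  5.54997978e-05]), 'tau': array([ 1.73982335e-03, -6.12648940e+01, -2.58189690e+01,  6.92908466e-02,
        4.81537613e-02, -1.07557696e-04]), 'eef_pos': array([202.90054306, 590.9727618 , 291.62547456]), 'tcp_rot': array([-3.14042175e+00, -1.33637518e-04,  2.81076641e+00]), 'ft_force': array([-0.41112895,  0.46693479,  0.09073873]), 'moment': array([-0.05053885, -0.02865593,  0.01407197]), 'opening': 0.9990070790295527}
scene {'fx': 481.67422397460496, 'fy': 481.67422397460496, 'cx': 322.59102909527587, 'cy': 192.80365941763563, 'k1': -0.014805053249975482, 'R': array([[-0.0639771 ,  0.99787635, -0.0122357 ],
       [ 0.78789742,  0.04298222, -0.61430463],
       [-0.61247415, -0.04894191, -0.78897408]]), 't': array([   6.19633383, -423.98224704, 1743.15778509])}
top {'fx': 383.89538273823814, 'fy': 383.89538273823814, 'cx': 323.24511181016527, 'cy': 201.61139536701276, 'k1': 0.008386178067078075, 'R': array([[-0.01345671, -0.99988908,  0.00638374],
       [-0.98291926,  0.01205587, -0.18364197],
       [ 0.18354464, -0.00874592, -0.98297247]]), 't': array([  20.74895264,  607.81093501, 1080.81774196])}
wrist {'fx': 308.0220286237754, 'fy': 308.0220286237754, 'cx': 321.6306387522898, 'cy': 198.25931463530344, 'k1': -0.039372312103865104, 'R': array([[ 0.32411347,  0.94601683, -0.00161475],
       [ 0.90483865, -0.30950645,  0.29235728],
       [ 0.27607513, -0.09621802, -0.9563078 ]]), 't': array([-623.47479931,  -33.95768515,  392.20298962])}
```

View pics/scene0.png

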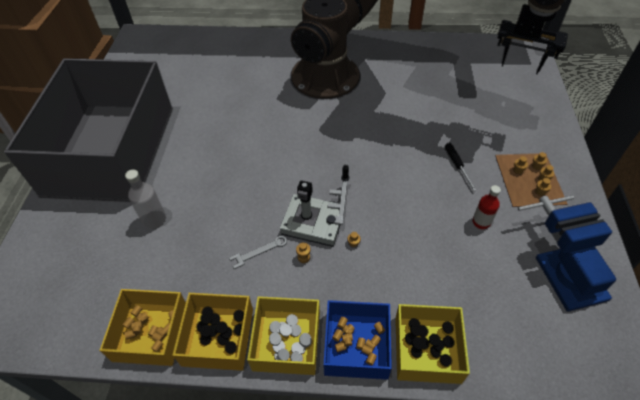

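View pics/top0.png

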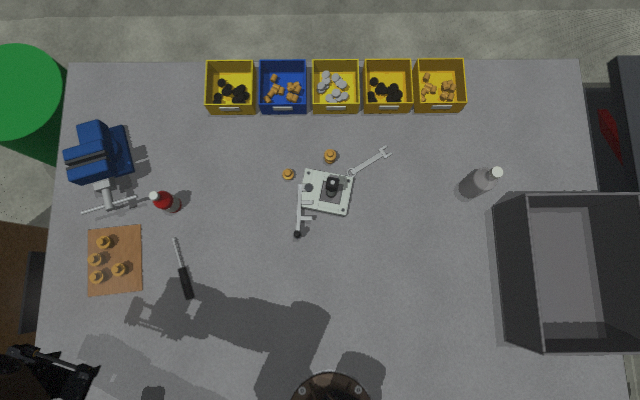

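View pics/wrist0.png

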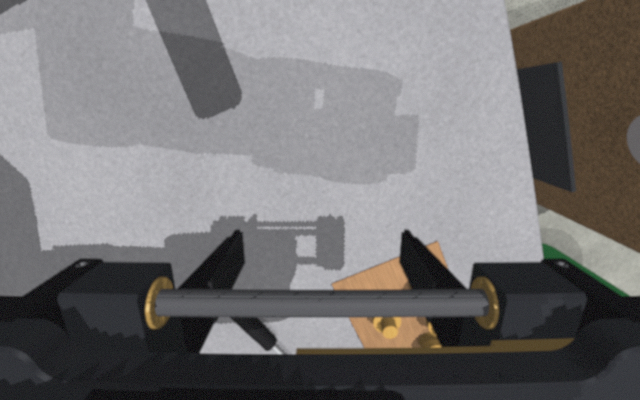

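The top view shows the block near (328,192), with the lever open and its post near (297,234). The grip is near (333,183). In the scene view the grip is near (305,188) and the post near (346,173). I'll enlarge both.

```bash
cat > h.py <<'E'
import numpy as np, cv2
def load(n): return dict(np.load(n+".npz"))
def ray(p,u,v):
    K=np.array([[p['fx'],0,p['cx']],[0,p['fy'],p['cy']],[0,0,1]],float)
    q=cv2.undistortPoints(np.array([[[u,v]]],float),K,np.array([float(p['k1']),0,0,0]))[0,0]
    R=p['R'];c=-R.T@p['t'];d=R.T@np.array([q[0],q[1],1]);return c,d
def onz(p,u,v,z):
    c,d=ray(p,u,v);return c+d*(z-c[2])/d[2]
def proj(p,X):
    x=p['R']@np.asarray(X,float)+p['t'];a,b=x[0]/x[2],x[1]/x[2];f=1+p['k1']*(a*a+b*b)
    return np.array([p['fx']*a*f+p['cx'],p['fy']*b*f+p['cy']])
def two(p,uv,q,uw):
    c1,d1=ray(p,*uv);c2,d2=ray(q,*uw)
    s=np.linalg.lstsq(np.c_[d1,-d2],c2-c1,rcond=None)[0]
    a=c1+s[0]*d1;b=c2+s[1]*d2;return (a+b)/2,np.linalg.norm(a-b)
E
python3 - <<'E'
import cv2
a=cv2.imread("pics/top0.png")[130:250,270:400];b=cv2.imread("pics/scene0.png")[150:270,220:380]
cv2.imwrite("pics/topz.png",cv2.resize(a,None,fx=5,fy=5,interpolation=cv2.INTER_CUBIC)) 
cv2.imwrite("pics/scenez.png",cv2.resize(b,None,fx=5,fy=5,interpolation=cv2.INTER_CUBIC))
E
```

```text
(no output)
```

View pics/topz.png

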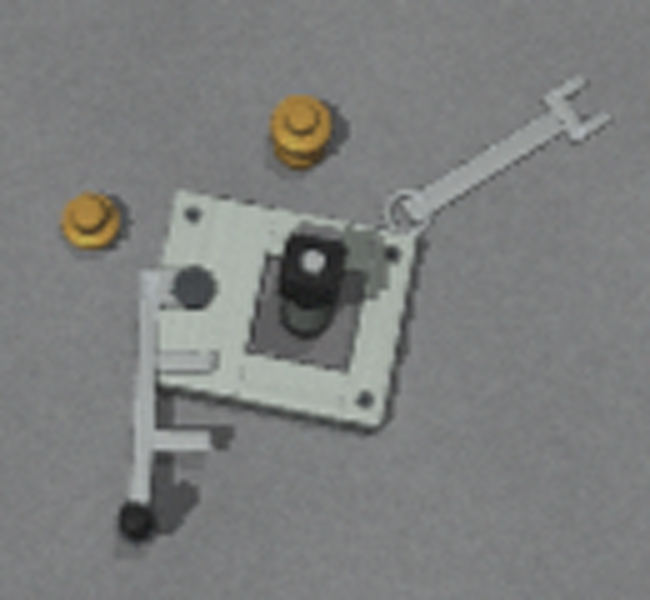

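View pics/scenez.png

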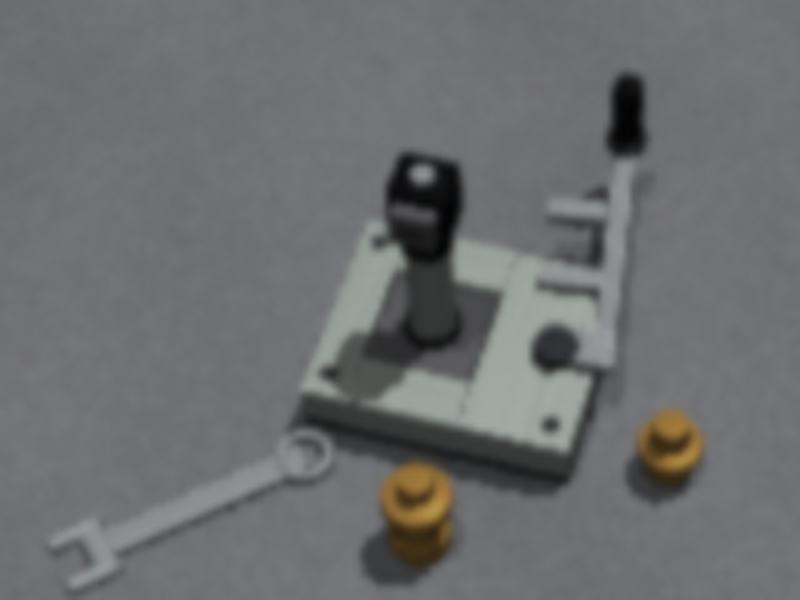

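The lever is open toward the robot, and the button plate faces the scene camera, which is world +x. Next I'll measure positions.

Run:
```python
from h import *
T=load("top0");S=load("scene0")
tz=lambda x,y:((x+.5)/5-.5+270,(y+.5)/5-.5+130)
sz=lambda x,y:((x+.5)/5-.5+220,(y+.5)/5-.5+150)
# block top corners order
tc=[(178,191),(421,236),(381,431),(160,386)]
C=[onz(T,*tz(*c),36)[:2] for c in tc]
for c in C: print("corner",c.round(1))
print("sides",[np.linalg.norm(C[i]-C[(i+1)%4]).round(1) for i in range(4)])
print("bolts",[onz(T,*tz(*c),36)[:2].round(1) for c in [(193,215),(392,255),(365,400)]])
hg=onz(T,*tz(194,287),44);print("hinge",hg.round(1))
print("hinge scene",onz(S,*sz(556,346),44).round(1))
print("post top T",onz(T,*tz(137,519),96).round(1),"S",onz(S,*sz(629,80),96).round(1), two(T,tz(137,519),S,sz(629,80)))
print("grip white dot T",onz(T,*tz(313,262),166).round(1),"S",onz(S,*sz(423,174),166).round(1),two(T,tz(313,262),S,sz(423,174)))
g=[(290,235),(345,240)]
print("grip edge",[onz(T,*tz(*c),166).round(1) for c in g])
print("socket",[onz(T,*tz(*c),36)[:2].round(1) for c in [(263,250),(366,275),(350,370),(247,352)]])
# shade checks by mask
g=cv2.cvtColor(T['im'],cv2.COLOR_RGB2HSV);sub=T['im'][130:250,270:400]
m=((sub.min(2)>140)).astype(np.uint8)
print(sub[50,55],sub[30,10],m.sum())
```

```text
corner [717.9  66.6]
corner [687.7 -81.6]
corner [567.7 -54.2]
corner [596.7  78. ]
sides [np.float64(151.3), np.float64(123.1), np.float64(135.4), np.float64(121.7)]
bolts [array([702.6,  57.5]), array([676. , -63.6]), array([586.7, -45.1])]
hinge [655.7  57.   44. ]
hinge scene [658.4  58.8  44. ]
post top T [510.6  88.3  96. ] S [511.2  91.8  96. ] (array([510.58403477,  90.0731543 ,  95.0758634 ]), np.float64(3.46213126723695))
grip white dot T [641. -11. 166.] S [641.1  -9.8 166. ] (array([641.00525413, -10.37160094, 165.90510725]), np.float64(1.206681204386448))
grip edge [array([656.2,   1.2, 166. ]), array([653. , -28.5, 166. ])]
socket [array([680.1,  15. ]), array([663.7, -47.4]), array([605.1, -36.5]), array([616.9,  25.5])]
[161 172 163] [123 124 125] 1532
```

```bash
cat >> h.py <<'E'
def rel(yaw,d):  # world shift -> tool axes (tool pointing down)
    x=np.array([np.cos(yaw),np.sin(yaw),0]);y=np.array([np.sin(yaw),-np.cos(yaw),0])
    d=np.asarray(d,float);return np.round([x@d,y@d,-d[2]],1)
E
python3 - <<'E'
from h import *
print(rel(2.8108,[511-203,90-591.1,225-292.3]))
E
```

```text
[-454.1 -373.9   67.3]
```

play_rows([
  {"linear": [-50,-41,0],"turn": 0.18},
  {"linear": [-90,-75,0],"turn": 0.36},
  {"linear": [-130,-107,0],"turn": 0.54},
  {"linear": [-170,-140,5],"turn": 0.72},
  {"linear": [-210,-173,10],"turn": 0.9},
  {"linear": [-250,-206,20],"turn": 1.08},
  {"linear": [-290,-239,30],"turn": 1.26},
  {"linear": [-330,-272,40],"turn": 1.44},
  {"linear": [-370,-305,50],"turn": 1.62},
  {"linear": [-410,-338,60],"turn": 1.8},
  {"linear": [-440,-362,67],"turn": 1.98},
  {"linear": [-454,-374,67],"turn": 2.16},
  {"linear": [-454,-374,67],"turn": 2.34},
  {"linear": [-454,-374,67],"turn": 2.52},
  {"linear": [-454,-374,67],"turn": 2.7},
  {"linear": [-454,-374,67],"turn": 2.88},
  {"linear": [-454,-374,67],"turn": 3.03},
  {"linear": [-454,-374,67],"turn": 3.03},
  {"linear": [-454,-374,67],"turn": 3.03},
], hand=95)

```text
t: 2.52
eef_pos: [510.9, 90.0, 225.2]
tcp_rot: [-3.142, 0.0, -0.216]
ft_force: [0.3, -0.3, 0.4]
opening: 1.0
```

Run:
```python
from cell import env
import cv2,numpy as np
s=env.state();print(s['t'],s['eef_pos'],s['tcp_rot'],s['joints'],s['ft_force'])
for n in ("wrist","top"):
    p=env.camera_params(n)
    im,d=env.read_camera(n);cv2.imwrite(f"pics/{n}1.png",im[:,:,::-1])
    np.savez(f"{n}1.npz",im=im,d=d,**p)
```

```text
2.525 [510.88541622  89.96958091 225.17635535] [-3.14153739e+00  7.54943944e-05 -2.15868143e-01] [4.69091933e-02 4.26782782e-01 1.89303255e+00 9.96394057e-05
 8.21835876e-01 1.83350582e+00] [ 0.25453436 -0.2811872   0.42519257]
```

View pics/wrist1.png

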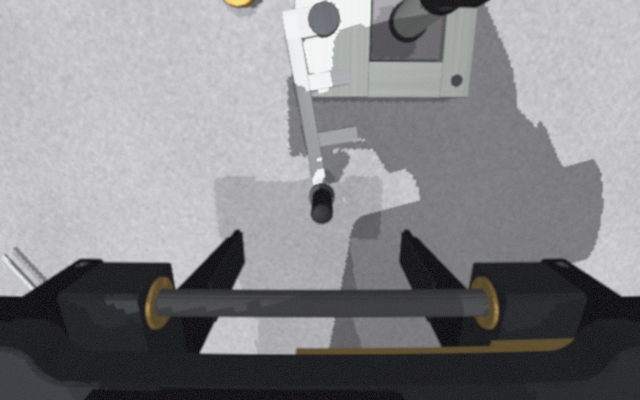

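The wrist view shows the post top at about (321,212), the hinge disc at (323,18), and the block edge with a bolt at (456,80).

Run:
```python
from h import *
W=load("wrist1")
p=onz(W,321,213,96);h=onz(W,323,18,44);print(p,h,np.linalg.norm((p-h)[:2]))
print("socket corners",onz(W,370,62,36),onz(W,444,62,36), "edge",onz(W,320,97,36),onz(W,468,97,36),"bolt",onz(W,456,80,36))
```

```text
[514.35895085  88.51299295  96.        ] [656.64651421  55.77444046  44.        ] 146.00535437248035
socket corners [617.08496999  23.54300159  36.        ] [604.15536569 -38.40571995  36.        ] edge [598.2412411  71.10691    36.       ] [571.22809043 -56.15273643  36.        ] bolt [587.52155667 -47.07625603  36.        ]
```

play_rows([
  {"linear": [2,1,35],"turn": 0},
  {"linear": [2,1,65],"turn": 0},
  {"linear": [2,1,81],"turn": 0},
  {"linear": [2,1,81],"turn": 0},
])

```text
t: 3.12
eef_pos: [512.3, 88.5, 143.4]
tcp_rot: [3.141, 0.002, -0.218]
ft_force: [1.1, 0.1, 0.6]
opening: 0.998
```

play_rows([
  {"linear": [0,0,0],"turn": 0},
  {"linear": [0,0,0],"turn": 0},
  {"linear": [0,0,0],"turn": 0},
  {"linear": [0,0,0],"turn": 0},
  {"linear": [0,0,0],"turn": 0},
  {"linear": [0,0,0],"turn": 0},
], hand=10)

```text
t: 3.88
eef_pos: [512.6, 88.5, 144.2]
tcp_rot: [-3.142, -0.0, -0.219]
ft_force: [1.3, 0.1, -0.1]
opening: 0.421
```

Run:
```python
from cell import env
from h import *
s=env.state();p=s['eef_pos'][:2];yaw=s['tcp_rot'][2];print(s['t'],s['eef_pos'],yaw,s['ft_force'],s['opening'])
h=np.array([656.2,57.3]);r=p-h;print(np.linalg.norm(r))
# block-frame angle
by=-0.21
sh=np.array([np.cos(by)*-26-np.sin(by)*-145,np.sin(by)*-26+np.cos(by)*-145])
a0=np.arctan2(r[1],r[0]);a1=np.arctan2(sh[1],sh[0])+2*np.pi; 
a0%=2*np.pi; print("open angle",a1-a0)
r0=np.linalg.norm(r)
for k in range(1,19):
    a=a0+(a1-a0)*k/18
    q=h+(r0+(147-r0)*k/18)*np.array([np.cos(a),np.sin(a)])
    print(k,rel(yaw,[*(q-p),0]),round(-(a-a0),3),q.round(1))
```

```text
3.875 [512.63448393  88.53340802 144.24101304] -0.2192232011139783 [ 1.29364521  0.05199215 -0.13290046] 0.42110026501971176
146.92373253212352
open angle 1.397588548253366
1 [ 0.5 11.4 -0. ] -0.078 [510.6  77.3]
2 [ 1.9 22.7 -0. ] -0.155 [509.5  66. ]
3 [ 4.1 33.9 -0. ] -0.233 [509.3  54.6]
4 [ 7.2 44.9 -0. ] -0.311 [509.9  43.2]
5 [11.2 55.6 -0. ] -0.388 [511.5  31.9]
6 [16.  65.9 -0. ] -0.466 [513.9  20.7]
7 [21.5 75.9 -0. ] -0.544 [517.1   9.8]
8 [27.8 85.4 -0. ] -0.621 [521.2  -0.9]
9 [34.9 94.4 -0. ] -0.699 [526.2 -11.2]
10 [ 42.6 102.8  -0. ] -0.776 [531.9 -21. ]
11 [ 50.9 110.6  -0. ] -0.854 [538.3 -30.5]
12 [ 59.9 117.7  -0. ] -0.932 [545.5 -39.3]
13 [ 69.3 124.1  -0. ] -1.009 [553.3 -47.6]
14 [ 79.2 129.7  -0. ] -1.087 [561.7 -55.3]
15 [ 89.5 134.6  -0. ] -1.165 [570.8 -62.3]
16 [100.2 138.6  -0. ] -1.242 [580.3 -68.6]
17 [111.1 141.8  -0. ] -1.32 [590.3 -74.1]
18 [122.3 144.2  -0. ] -1.398 [600.7 -78.8]
```

play_rows([
  {"linear": [0,0,0],"turn": 0},
  {"linear": [0,0,0],"turn": 0},
  {"linear": [0,0,0],"turn": 0},
  {"linear": [0,0,0],"turn": 0},
], hand=10)

```text
t: 4.38
eef_pos: [512.6, 88.6, 144.2]
tcp_rot: [-3.142, 0.0, -0.219]
ft_force: [-0.0, 0.4, -0.1]
opening: 0.183
```

play_rows([
  {"linear": [0.5,11.4,0],"turn": -0.078},
  {"linear": [1.9,22.7,0],"turn": -0.155},
  {"linear": [4.1,33.9,0],"turn": -0.233},
  {"linear": [7.2,44.9,0],"turn": -0.311},
  {"linear": [11.2,55.6,0],"turn": -0.388},
  {"linear": [16,65.9,0],"turn": -0.466},
  {"linear": [21.5,75.9,0],"turn": -0.544},
  {"linear": [27.8,85.4,0],"turn": -0.621},
  {"linear": [34.9,94.4,0],"turn": -0.699},
  {"linear": [42.6,102.8,0],"turn": -0.776},
  {"linear": [50.9,110.6,0],"turn": -0.854},
  {"linear": [59.9,117.7,0],"turn": -0.932},
  {"linear": [69.3,124.1,0],"turn": -1.009},
  {"linear": [79.2,129.7,0],"turn": -1.087},
  {"linear": [89.5,134.6,0],"turn": -1.165},
  {"linear": [100.2,138.6,0],"turn": -1.242},
  {"linear": [111.1,141.8,0],"turn": -1.32},
  {"linear": [111.1,141.8,0],"turn": -1.32},
])

```text
t: 6.62
eef_pos: [590.4, -74.9, 144.2]
tcp_rot: [3.141, 0.001, 1.101]
ft_force: [-3.3, -6.2, 3.1]
opening: 0.181
```

Run:
```python
from cell import env
from h import *
s=env.state();p=s['eef_pos'][:2];yaw=s['tcp_rot'][2];print(s['t'],s['eef_pos'],yaw,s['ft_force'],s['opening'],s['joints'])
h=np.array([656.2,57.3]);r=p-h;print(np.linalg.norm(r))
by=-0.21
sh=np.array([np.cos(by)*-26-np.sin(by)*-145,np.sin(by)*-26+np.cos(by)*-145])
a0=np.arctan2(r[1],r[0]);a1=np.arctan2(sh[1],sh[0]); print(a1-a0)
for da in (0.03,.05,.08,.1,.12,.14):
    a=a0+da
    q=h+147*np.array([np.cos(a),np.sin(a)])
    print(da,rel(yaw,[*(q-p),0]))
p=env.camera_params("scene");im,d=env.read_camera("scene");cv2.imwrite("pics/scene2.png",cv2.resize(im[120:280,200:400,::-1],None,fx=4,fy=3.7))
```

```text
6.625 [590.41655835 -74.89849807 144.19291642] 1.100771571597607 [-3.31773614 -6.1917571   3.05921575] 0.1814566929029157 [-2.36900361e-01  6.30242569e-01  1.77027229e+00 -1.07767736e-03
  7.40993279e-01  2.33919386e-01]
147.6614509152934
0.07430982677225129
0.03 [ 0.8  4.4 -0. ]
0.05 [ 0.9  7.3 -0. ]
0.08 [ 1.2 11.7 -0. ]
0.1 [ 1.5 14.7 -0. ]
0.12 [ 1.9 17.6 -0. ]
0.14 [ 2.3 20.5 -0. ]
```

View pics/scene2.png

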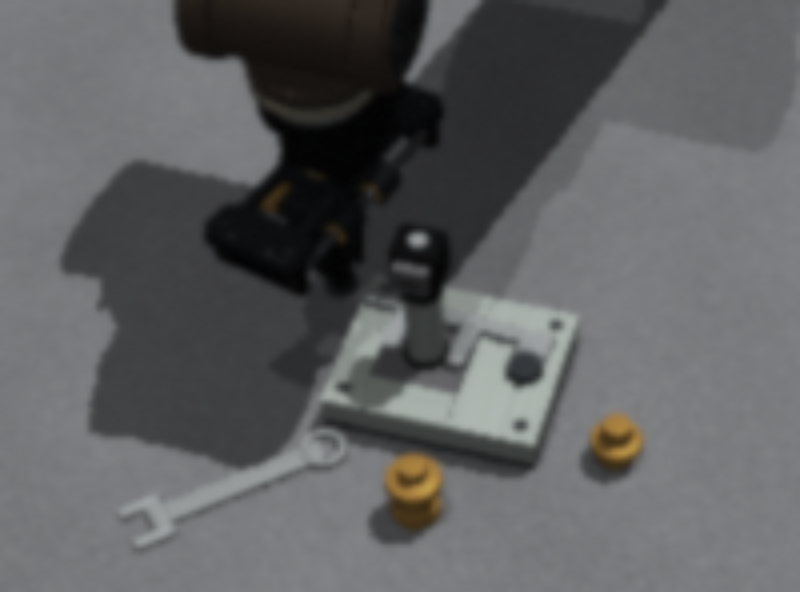

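The post is held, the lever is nearly shut, and the tines are reaching around the barrel (zoomed view, about (455,345)). I'll ease it to the stop.

play_rows([
  {"linear": [0.8,4.4,0],"turn": -0.03},
  {"linear": [1,8.8,0],"turn": -0.06},
  {"linear": [1.1,10.9,0],"turn": -0.075},
  {"linear": [1.1,10.9,0],"turn": -0.075},
])

```text
t: 7.18
eef_pos: [600.0, -79.2, 144.2]
tcp_rot: [-3.141, 0.002, 1.175]
ft_force: [-3.5, -10.5, 2.1]
opening: 0.181
```

play_rows([
  {"linear": [0,1,0],"turn": 0},
  {"linear": [0.1,2,0],"turn": 0},
  {"linear": [0.1,2,0],"turn": 0},
])

```text
t: 7.55
eef_pos: [601.0, -79.5, 144.2]
tcp_rot: [-3.139, 0.002, 1.175]
ft_force: [-8.5, -8.9, 5.5]
opening: 0.186
```

play_rows([
  {"linear": [-0.8,1,0],"turn": 0},
  {"linear": [-0.8,2.5,0],"turn": 0},
  {"linear": [-0.8,2.5,0],"turn": 0},
])

```text
t: 7.92
eef_pos: [601.4, -79.8, 144.1]
tcp_rot: [-3.134, 0.002, 1.175]
ft_force: [-18.1, 0.7, 12.1]
opening: 0.184
```

Run:
```python
from cell import env
from h import *
s=env.state();print(s['t'],s['eef_pos'],s['tcp_rot'],s['ft_force'],s['opening'])
for n in ("scene","top"):
    p=env.camera_params(n);im,d=env.read_camera(n);np.savez(f"{n}3.npz",im=im,d=d,**p)
    c=im[150:230,250:350] if n=="scene" else im[150:230,280:380]
    cv2.imwrite(f"pics/{n}3.png",cv2.resize(c[:,:,::-1],None,fx=7,fy=7,interpolation=cv2.INTER_CUBIC))
```

```text
7.925 [601.39877271 -79.80529514 144.08612125] [-3.13394285e+00  1.68353452e-03  1.17519332e+00] [-18.1472354    0.73705211  12.09571913] 0.18394645012076755
```

View pics/scene3.png

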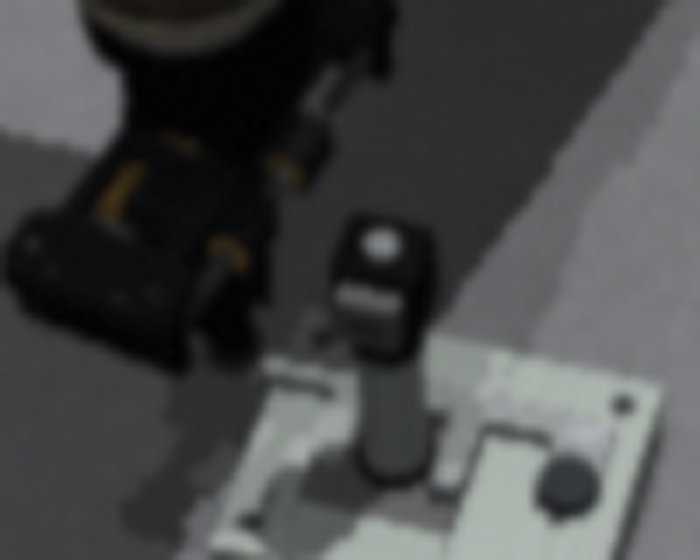

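View pics/top3.png

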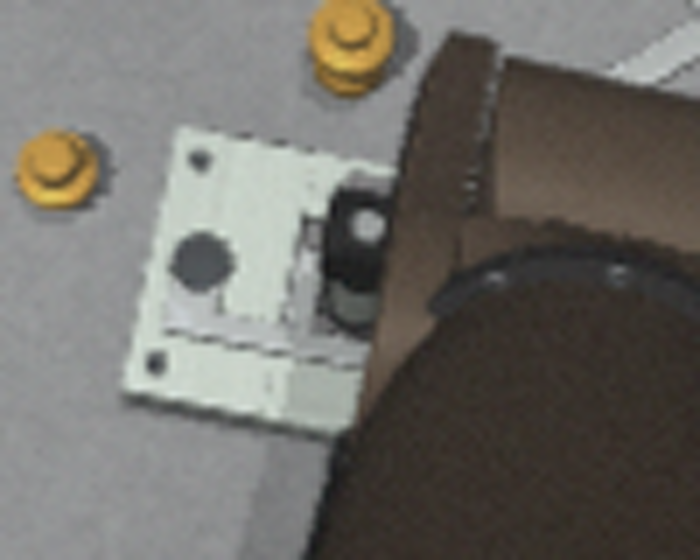

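The push reaction is 17 N against the lever's travel and it has stopped moving. In the top view the lever lies parallel to the block's side with a tine beside the barrel, so it is shut. I'll release in place and rise.

play_rows([
  {"linear": [0,0,0],"turn": 0},
  {"linear": [0,-1,0],"turn": 0},
  {"linear": [0,-2.5,0],"turn": 0},
  {"linear": [0,-2.5,0],"turn": 0},
  {"linear": [0,-2.5,-10],"turn": 0},
  {"linear": [0,-2.5,-40],"turn": 0},
  {"linear": [0,-2.5,-80],"turn": 0},
  {"linear": [0,-2.5,-120],"turn": 0},
  {"linear": [0,-2.5,-126],"turn": 0},
  {"linear": [0,-2.5,-126],"turn": 0},
], hand=90)

```text
t: 9.28
eef_pos: [601.9, -79.3, 270.4]
tcp_rot: [3.141, -0.0, 1.176]
ft_force: [-0.9, 0.2, -0.2]
opening: 0.948
```

Run:
```python
from cell import env
from h import *
s=env.state();print(s['t'],s['eef_pos'],s['tcp_rot'],s['ft_force'],s['opening'])
for n in ("wrist","top"):
    p=env.camera_params(n);im,d=env.read_camera(n);np.savez(f"{n}4.npz",im=im,d=d,**p)
    if n=="top": im=cv2.resize(im[140:240,280:400],None,fx=6,fy=6,interpolation=cv2.INTER_CUBIC)
    cv2.imwrite(f"pics/{n}4.png",im[:,:,::-1])
```

```text
9.275 [601.85076197 -79.34489419 270.37275851] [ 3.14116599e+00 -1.90636770e-04  1.17571697e+00] [-0.91352151  0.15396878 -0.24685617] 0.9476900828943368
```

View pics/wrist4.png

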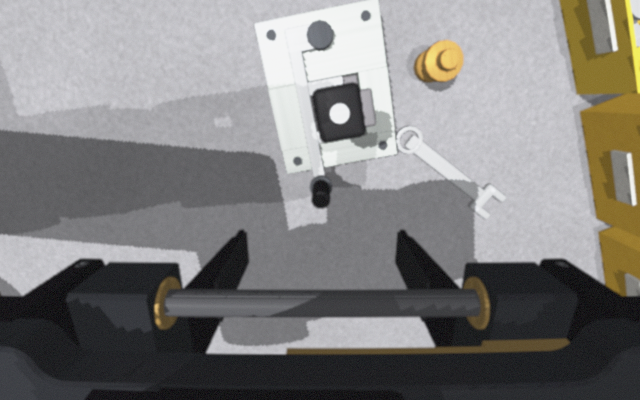

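View pics/top4.png

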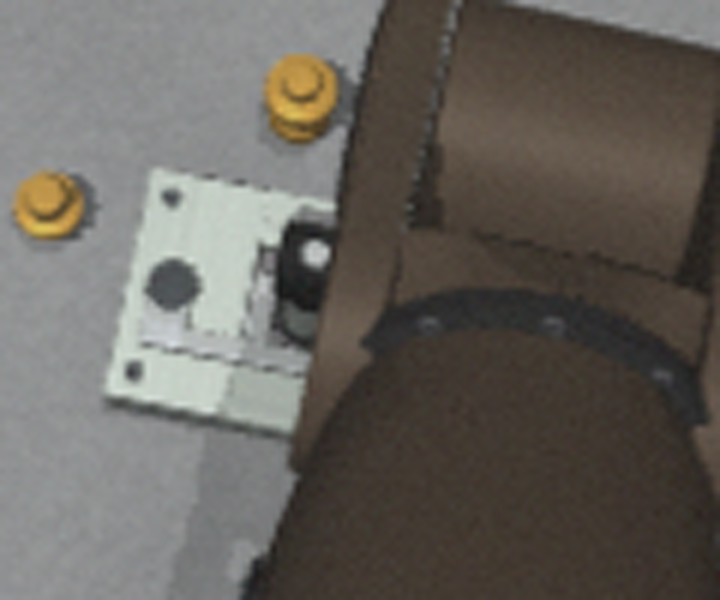

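The wrist view shows the head with its white dot at (340,113), the button plate on its right at about (368,106), the post top at (321,199) and the hinge at (320,34).

Run:
```python
from h import *
W=load("wrist4");im=W['im']
cv2.imwrite("pics/w4z.png",cv2.resize(im[60:220,240:420,::-1],None,fx=4,fy=3.7,interpolation=cv2.INTER_CUBIC))
m=(im.max(2)<60).astype(np.uint8);m[:60]=0;m[160:]=0;m[:,:300]=0;m[:,385:]=0
n,l,st,ce=cv2.connectedComponentsWithStats(m)
k=1+st[1:,4].argmax();c,_=cv2.findContours((l==k).astype(np.uint8),0,2);r=cv2.minAreaRect(c[0]);b=cv2.boxPoints(r)
print(r);B=np.array([onz(W,*q,166)[:2] for q in b]);print(B.round(1),B.mean(0),[np.linalg.norm(B[i]-B[i-1]).round(1) for i in range(4)])
for i in range(4): d=B[i]-B[i-1];print(np.arctan2(d[1],d[0]).round(3))
w=(im.min(2)>200).astype(np.uint8);w[:100]=0;w[130:]=0;w[:,:325]=0;w[:,355:]=0
yy,xx=np.nonzero(w);print(xx.mean(),yy.mean(),onz(W,xx.mean(),yy.mean(),166))
h=onz(W,320,34,44);p=onz(W,320,199,96);print("hinge",h,"post",p)
d=(p-h)[:2];by=-.21;a=np.arctan2(d[1],d[0])-by;print("clamp",np.arctan2(-145,-26)-a)
bl=[onz(W,*q,36)[:2] for q in [(271,35),(366,15),(383,145),(298,161)]];print(np.round(bl,1))
for i in range(4): d=bl[i]-bl[i-1];print(np.arctan2(d[1],d[0]).round(3))
```

```text
((338.3824157714844, 112.25542449951172), (52.81932830810547, 46.6328125), 81.02737426757812)
[[ 6.313e+02  6.400e+00]
 [ 6.586e+02 -4.000e-01]
 [ 6.523e+02 -3.140e+01]
 [ 6.238e+02 -2.450e+01]] [641.51849281 -12.4412823 ] [np.float64(31.8), np.float64(28.1), np.float64(31.6), np.float64(29.4)]
1.332
-0.244
-1.769
2.904
339.18936877076413 113.01993355481727 [641.90983083 -12.74430655 166.        ]
hinge [656.97270381  55.61641307  44.        ] post [600.88320421 -79.30484479  96.        ]
clamp 0.006559591687189892
[[613.6  74.6]
 [704.4  55.8]
 [677.9 -66.8]
 [588.1 -48. ]]
1.366
-0.205
-1.783
2.935
```

View pics/w4z.png

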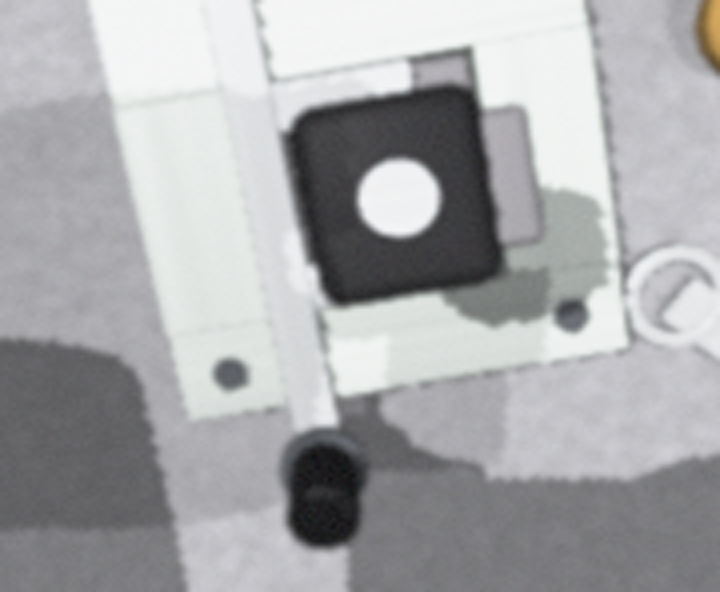

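```bash
python3 -c "
from h import *
print(rel(1.1757,[642.7-601.9,-12+79.3,206-270.4]))"
```

```text
[77.8 11.8 64.4]
```

play_rows([
  {"linear": [35,5,0],"turn": -0.09},
  {"linear": [70,11,0],"turn": -0.175},
  {"linear": [77.8,11.8,0],"turn": -0.175},
  {"linear": [77.8,11.8,0],"turn": -0.175},
  {"linear": [77.8,11.8,25],"turn": -0.175},
  {"linear": [77.8,11.8,50],"turn": -0.175},
  {"linear": [77.8,11.8,64],"turn": -0.175},
  {"linear": [77.8,11.8,64],"turn": -0.175},
  {"linear": [77.8,11.8,64],"turn": -0.175},
], hand=90)

```text
t: 10.5
eef_pos: [643.1, -12.4, 207.1]
tcp_rot: [3.14, -0.0, 1.35]
ft_force: [0.0, -0.5, 0.7]
opening: 0.946
```

Run:
```python
from cell import env
from h import *
s=env.state();print(s['t'],s['eef_pos'],s['tcp_rot'],s['ft_force'],s['opening'])
for n in ("scene","wrist"):
    p=env.camera_params(n);im,d=env.read_camera(n);np.savez(f"{n}5.npz",im=im,d=d,**p)
    if n=="scene": im=cv2.resize(im[130:240,240:360],None,fx=5,fy=5,interpolation=cv2.INTER_CUBIC)
    cv2.imwrite(f"pics/{n}5.png",im[:,:,::-1])
```

```text
10.5 [643.11431675 -12.44473834 207.08506212] [ 3.14040473e+00 -1.64236827e-04  1.35029503e+00] [ 0.00348303 -0.54936945  0.66652179] 0.9463861380848454
```

View pics/scene5.png

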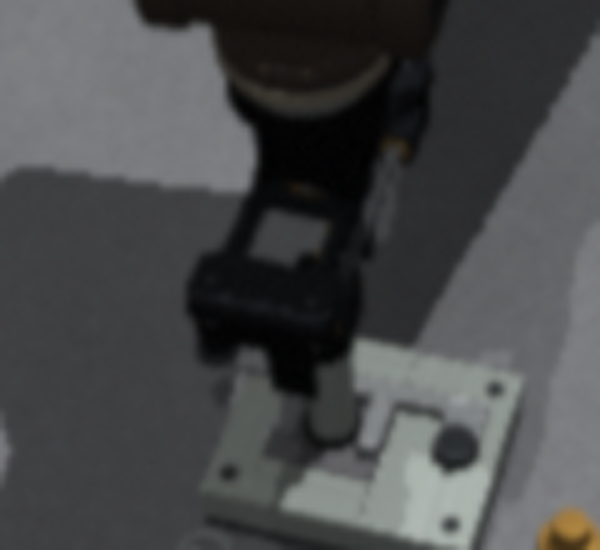

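View pics/wrist5.png

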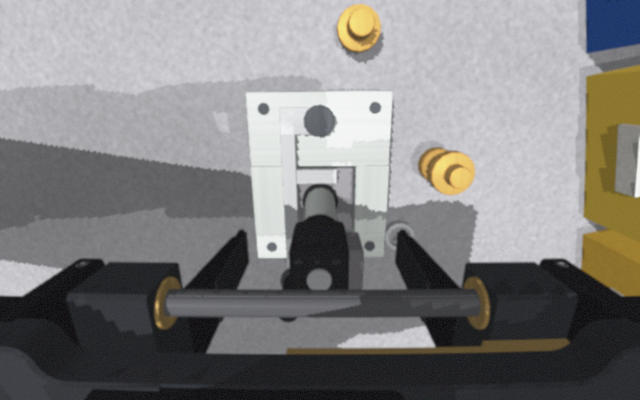

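The head lies between the open fingers in the wrist view (dot at (319,280)), square to the block. I'll close on it.

play_rows([
  {"linear": [0,0,0],"turn": 0},
  {"linear": [0,0,0],"turn": 0},
  {"linear": [0,0,0],"turn": 0},
  {"linear": [0,0,0],"turn": 0},
  {"linear": [0,0,0],"turn": 0},
  {"linear": [0,0,0],"turn": 0},
  {"linear": [0,0,0],"turn": 0},
  {"linear": [0,0,0],"turn": 0},
  {"linear": [0,0,0],"turn": 0},
  {"linear": [0,0,0],"turn": 0},
  {"linear": [0,0,0],"turn": 0},
  {"linear": [0,0,0],"turn": 0},
], hand=10)

```text
t: 12.1
eef_pos: [642.8, -12.1, 206.3]
tcp_rot: [-3.141, -0.0, 1.351]
ft_force: [-3.6, 0.6, 4.5]
opening: 0.327
```

The opening is about 31 mm, which matches 32 mm with the button fully in (the 18 mm post read 17.3). I'll start the pull.

play_rows([
  {"linear": [0,0,-3],"turn": 0},
  {"linear": [0,0,-8],"turn": 0},
  {"linear": [0,0,-14],"turn": 0},
  {"linear": [0,0,-20],"turn": 0},
  {"linear": [0,0,-20],"turn": 0},
])

```text
t: 12.72
eef_pos: [642.8, -12.1, 226.7]
tcp_rot: [3.141, -0.0, 1.351]
ft_force: [-0.8, -0.4, -6.4]
opening: 0.332
```

Run:
```python
from cell import env
from h import *
s=env.state();print(s['t'],s['eef_pos'],s['tcp_rot'],s['ft_force'],s['opening'])
for n in ("scene","wrist"):
    p=env.camera_params(n);im,d=env.read_camera(n)
    if n=="scene": im=cv2.resize(im[130:240,240:360],None,fx=5,fy=5,interpolation=cv2.INTER_CUBIC)
    cv2.imwrite(f"pics/{n}6.png",im[:,:,::-1])
```

```text
12.725 [642.83239138 -12.1302374  226.74712438] [ 3.14118785e+00 -7.21141388e-05  1.35084225e+00] [-0.80825735 -0.41944512 -6.40821884] 0.3318782945821267
```

View pics/wrist6.png

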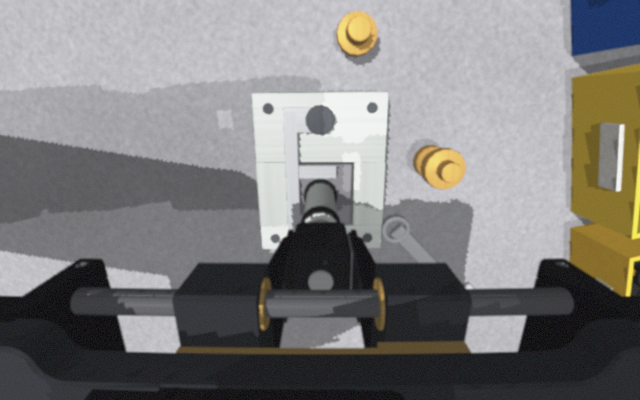

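The tube is emerging from the barrel at about (320,205), and the pull force of 6.4 N matches the spring. I'll continue to near the end and then creep.

play_rows([
  {"linear": [0,0,-7],"turn": 0},
  {"linear": [0,0,-14],"turn": 0},
  {"linear": [0,0,-21],"turn": 0},
  {"linear": [0,0,-28],"turn": 0},
  {"linear": [0,0,-35],"turn": 0},
  {"linear": [0,0,-42],"turn": 0},
  {"linear": [0,0,-48],"turn": 0},
  {"linear": [0,0,-53],"turn": 0},
  {"linear": [0,0,-56],"turn": 0},
  {"linear": [0,0,-56],"turn": 0},
])

```text
t: 14.08
eef_pos: [642.9, -12.2, 282.4]
tcp_rot: [3.141, -0.0, 1.351]
ft_force: [0.3, -0.9, -7.4]
opening: 0.331
```

play_rows([
  {"linear": [0,0,-1],"turn": 0},
  {"linear": [0,0,-2],"turn": 0},
  {"linear": [0,0,-3],"turn": 0},
  {"linear": [0,0,-4],"turn": 0},
  {"linear": [0,0,-4],"turn": 0},
])

```text
t: 14.7
eef_pos: [642.9, -12.1, 286.3]
tcp_rot: [3.141, -0.0, 1.351]
ft_force: [0.3, 0.5, -7.6]
opening: 0.329
```

play_rows([
  {"linear": [0,0,-0.5],"turn": 0},
  {"linear": [0,0,-1],"turn": 0},
  {"linear": [0,0,-1.5],"turn": 0},
  {"linear": [0,0,-1.5],"turn": 0},
])

```text
t: 15.2
eef_pos: [642.9, -12.1, 287.7]
tcp_rot: [3.142, -0.0, 1.351]
ft_force: [0.6, 0.5, -8.4]
opening: 0.328
```

play_rows([
  {"linear": [0,0,-0.5],"turn": 0},
  {"linear": [0,0,-1],"turn": 0},
  {"linear": [0,0,-1],"turn": 0},
])

```text
t: 15.58
eef_pos: [642.6, -12.1, 287.9]
tcp_rot: [-3.14, 0.0, 1.351]
ft_force: [-0.4, 0.7, -17.9]
opening: 0.33
```

The pull force jumped to 18 N after 81.5 mm of rise, which is 80 mm of travel plus the 1.5 mm play, so this is the hard end. I'll check it holds.

play_rows([
  {"linear": [0,0,0],"turn": 0},
  {"linear": [0,0,0],"turn": 0},
  {"linear": [0,0,0],"turn": 0},
  {"linear": [0,0,0],"turn": 0},
])

```text
t: 16.08
eef_pos: [642.6, -12.1, 288.1]
tcp_rot: [-3.14, -0.0, 1.351]
ft_force: [-0.7, 1.2, -25.9]
opening: 0.336
```

Run:
```python
from cell import env
from h import *
for n in ("scene","wrist"):
    p=env.camera_params(n);im,d=env.read_camera(n)
    if n=="scene": im=cv2.resize(im[110:240,230:370],None,fx=5,fy=4.5,interpolation=cv2.INTER_CUBIC)
    cv2.imwrite(f"pics/{n}7.png",im[:,:,::-1])
s=env.state();print(s['t'],s['eef_pos'],s['tcp_rot'],s['ft_force'],s['opening'])
```

```text
16.175 [642.57728129 -12.04507977 288.10991856] [-3.14018515e+00  3.17817793e-05  1.35090206e+00] [ -0.75756652   0.89990988 -25.23765163] 0.3329453701937
```

View pics/scene7.png

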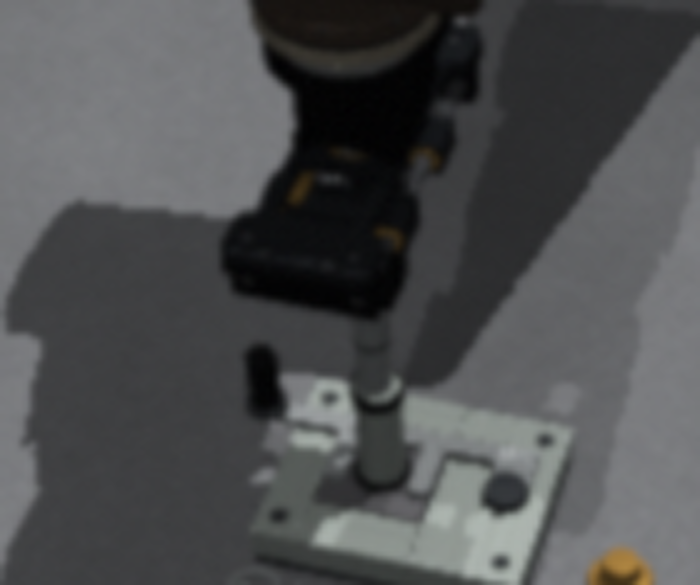

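View pics/wrist7.png

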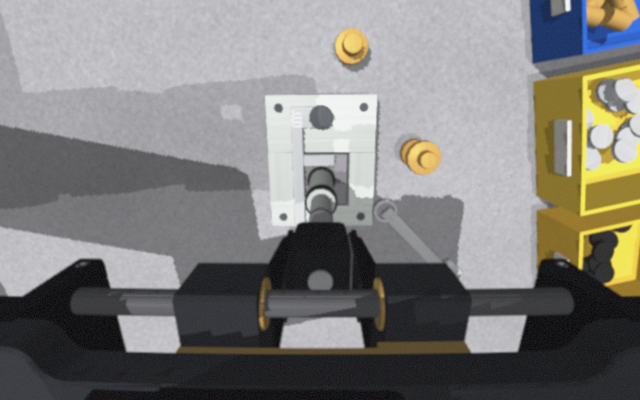

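The tube is fully out, with the lever shut and the foot in the socket. The pull has settled higher at 25 N, so I'll ease it slightly to guard against slip.

play_rows([
  {"linear": [0,0,0.4],"turn": 0},
  {"linear": [0,0,0.4],"turn": 0},
  {"linear": [0,0,0.4],"turn": 0},
  {"linear": [0,0,0.4],"turn": 0},
  {"linear": [0,0,0.4],"turn": 0},
  {"linear": [0,0,0.4],"turn": 0},
  {"linear": [0,0,0.4],"turn": 0},
  {"linear": [0,0,0.4],"turn": 0},
])

```text
t: 17.18
eef_pos: [642.7, -12.1, 288.0]
tcp_rot: [-3.141, -0.0, 1.351]
ft_force: [-1.7, 1.8, -25.2]
opening: 0.333
```

play_rows([
  {"linear": [0,0,0.2],"turn": 0},
  {"linear": [0,0,0.2],"turn": 0},
  {"linear": [0,0,0.2],"turn": 0},
  {"linear": [0,0,0.2],"turn": 0},
  {"linear": [0,0,0.2],"turn": 0},
  {"linear": [0,0,0.2],"turn": 0},
  {"linear": [0,0,0.2],"turn": 0},
  {"linear": [0,0,0.2],"turn": 0},
])

```text
t: 18.18
eef_pos: [642.8, -12.1, 288.1]
tcp_rot: [-3.141, -0.0, 1.351]
ft_force: [-1.9, 0.6, -24.9]
opening: 0.328
```

Run:
```python
from cell import env
s=env.state();print(s['t'],s['eef_pos'],s['ft_force'],s['opening'])
print(env.job_done())
```

```text
18.175 [642.80654208 -12.09702065 288.06638609] [ -1.87333088   0.59519299 -24.8617087 ] 0.32798053918872017
the job is handed in; nothing more can be done
None
```

I shut the fork lever, squeezed the grip head to press the button, and pulled the tube straight up to the second stop. I handed the job in at about 18 s with the gripper still holding it there.

Last checks:
- **Lever:** it stopped against about 17 N of push. In the wrist image it measured 0.007 rad from shut, and the last pictures show it lying along the block with a tine beside the barrel.
- **Button:** the grip opening read about 31 mm, against 32 mm expected with the button fully in. The gripper also read about 0.7 mm low on the 18 mm post.
- **Tube:** the tool rose about 81.7 mm, which is the 80 mm of travel plus the 1.5 mm of play at the tines. The force went from about 7 N (spring) to 25 N at the stop and held steady for 2 s without slipping.
- **Foot and bystanders:** the last pictures show the barrel upright in the socket under the tines. The valve, nipple and wrench looked unmoved. I did not look again at the screwdriver, glue or water, but nothing was touched on the way.

One thing did not respond as expected: easing the pull by 0.6 mm hardly lowered the force, so it was handed in pulling about 25 N.

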